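Bearing housing from the rack into the green kit tray

TASK

Take the aluminium bearing housing with the orange hub out of the blue rack and stand it upright on its narrow edge on the black mat, letting go of it there. Then tip it over so that it lies flat on its back on the mat with the hub pointing up, and let it come to rest clear of the hand. Finally pick it up again and lay it, still hub up, flat inside the rims of the green tray; never drop it, and leave the other things where they are.

Things in the scene. Friction and masses are not known exactly. Their poses are not given: they have to be found in the camera images.
- housing_center (a point): the part to handle: aluminium plate 72 x 72 x 14 mm with a round orange hub (34 mm diameter, 20 mm high) on one face; 0.15-0.31 kg. Point: centre of the plate, mid-thickness. y: out along the hub (hub end 27 mm ahead of the point, back face 7 mm behind); z: up while it stands on its narrow edge (36 mm below the point); x: along that edge. Balances on edge, falls if leaned 10-14 degrees
- spare_center (a point): a bystander of the same shape and size, dark steel with a black hub, in the other slot of the rack; same point and axes. Leave it standing
- rack: fixed blue rack, base 120 x 200 mm, 5 mm thick, origin at the centre of its underside, z up. Two slots along x, at y = +50 and -50 mm, each with one housing standing on edge in it (either order), hub towards the rack's +y. The slots' ribs are 10 mm high above the base, with 2 mm of play either side of the plate; lift more than 10 mm to free it
- mat: fixed black rubber mat 150 x 150 mm, 3 mm thick, origin at the centre of its underside, on the table; z up
- green_tray: fixed shallow green tray, 98 x 98 mm outside, 90 x 90 mm inside, floor 4 mm thick, rim top 14 mm above the table; origin at the centre of its underside, x and y along its sides; empty
- blue_tray: fixed shallow blue tray of the same shape as the green one (the two change places); it holds the steel ring
- bearing: bystander: steel bearing ring, 56 mm outside diameter, 16 mm high, lying in the blue tray; origin at the centre of its underside
- cup: bystander: black drinking cup with a white lid, 78 mm diameter, 95 mm high, origin at the centre of its underside
- carton: bystander: orange box 60 x 90 x 45 mm high, origin at the centre of its underside
- jar: bystander: jar 60 mm diameter, 75 mm high, origin at the centre of its underside
- driver: bystander: screwdriver lying on the table near the robot
- wrench: bystander: wrench lying on the table near the robot
Not all that is in view belongs to the job. Of the things that look like the part that bears housing_center, the smallest one is meant.

How it is judged:
On the way, in this order (a step that is already met when the one before it is completed fails the run):
1. the orange-hubbed housing stands upright on its edge on the mat, let go and still (angle between housing_center's own z axis and vertical below 0.1 rad and x of housing_center in the frame of mat between -0.075 and 0.075 m and y of housing_center in the frame of mat between -0.075 and 0.075 m and z of housing_center in the frame of mat between 0.035 and 0.043 m and contact force between housing and the fingers below 0.1 N and linear speed of housing below 0.02 m/s), for 0.2 s.
2. it lies flat on its back on the mat, hub up, untouched and still (angle between housing_center's own y axis and vertical below 0.1 rad and x of housing_center in the frame of mat between -0.075 and 0.075 m and y of housing_center in the frame of mat between -0.075 and 0.075 m and z of housing_center in the frame of mat below 0.014 m and contact force between housing and the fingers below 0.1 N and linear speed of housing below 0.02 m/s), for 0.2 s.
At the end, for the whole second after the job is handed in: The orange-hubbed housing lies at rest on the green tray's floor (within 3.5 mm), centred within 16 mm, hub up within 0.08 rad; the spare housing still stands in its slot (within 20 mm and 0.2 rad) and the bearing ring is within 20 mm of where it was (horizontal distance between housing_center and green_tray below 0.016 m and z of housing_center in the frame of green_tray between 0.008 and 0.0145 m and angle between housing_center's own y axis and vertical below 0.08 rad and linear speed of housing below 0.02 m/s and angle between spare_center's own z axis and vertical below 0.2 rad and distance of each of spare_center, bearing from where it was at the start of the episode below 0.02 m); the robot touches nothing.
It fails at once if the housing is dropped or thrown (faster than 1 m/s while the fingers do not touch it) (linear speed of housing above 1 m/s and contact force between housing and the fingers below 0.05 N).
It fails at once if the spare housing is knocked over or taken (moved 40 mm) (distance of spare_center from where it was at the start of the episode above 0.04 m).
It fails at once if another bystander is pushed away (ring, cup, carton, jar, screwdriver or wrench moved more than 30 mm) (distance of any of bearing, cup, carton, jar, driver, wrench from where it was at the start of the episode above 0.03 m).
It also fails if it takes over 64 s, if anything falls off the work surface, if the arm or the gripper's body presses on something with over 40 N, if the wrist force passes 120 N, or if a joint passes its speed limit or range.

ROBOT

A 6-joint arm with a two-finger parallel gripper is mounted at the origin on the work surface. World frame = base frame: x ahead of the robot, y to its left, z up, the work surface at z = 0. Lengths are in m, angles in rad, forces in N, time in s.
With the tool pointing down it reaches from about 0.25 to 0.775 m from the base axis. Payload 4 kg.
Tool frame: the origin (TCP) lies midway between the tips of the shut fingers; the grasp point (between the pads) lies robot.tcp_to_grasp behind it (robot.tcp_to_grasp is the distance from the TCP to the grasp point, in m); y points along the fingers, x is the direction in which the jaws open and shut, and the axes are right-handed (so a half turn about y gives the same grasp; the last joint's range is limited). The gripper opens to 94 mm and grips with 3 to 60 N. Pads are 16 mm wide; open, the fingers measure 119 mm over their backs; the gripper's body (75 mm by 177 mm) begins 78 mm behind the grasp point.
Start: joints at [-1.223, 0.087, 1.371, -0, 1.684, -0.103], TCP at [0.24, -0.495, 0.206] pointing down, gripper open.
Joint ranges: [-3.1, 3.1], [-0.76, 2.03], [0.27, 2.55], [-1.08, 4.22], [0.17, 2.65], [-2.57, 2.57]. Speed limits (rad/s): [2.79, 2.79, 3.14, 3.14, 3.14, 3.14].

INTERFACE

Orientations are given as [roll, pitch, yaw] about the fixed x, y, z axes, in that order (R = Rz(yaw) Ry(pitch) Rx(roll)).
In Python, from bench import robot gives the robot as it stands.
- The arm moves only by the tool arm_command, never from a script. Its argument "series" is text: rows parted by semicolons, each of 7 numbers parted by spaces: the turn, a rotation vector about the tool's x, y, z in rad, then the shift along the tool's x, y, z in m, then the finger opening in m, from 0 to 0.094. A call has 1 to 12 rows; each row shifts and turns the pose as measured when the row begins, along the tool's axes as they then stand; what a row does not reach is not made up. A row lasts 1/10 s, in which the tool goes at most 50 mm and 8.59 degrees, less where a joint would pass 70% of its speed; a pose out of reach is approached as far as the arm can. A call with a gripper value outside its range is refused whole. The fingers move at their own pace and stop on an object; the grip force is fixed at half the most. Time passes only in rows, so rows that do not move let the fingers close. It gives the time, the measured TCP pose, the force and the opening at its end, in the units of the state.
- robot.get_obs(): the state, without advancing time (a new reading comes with each control period).
- robot.snapshot(name): name is "scene" or "top"; returns the picture (480x640x3 uint8, blue, green, red); there is no depth.
- robot.camera_params(name): a dict with "fx", "fy", "cx", "cy" (pixels), "distortion" ([k1, k2, p1, p2, k3] as OpenCV has them; the pictures are not rectified), "extrinsics" (4x4, takes a point from camera to world coordinates). Camera axes: x right, y up, looking along -z (the intrinsics and any distortion apply to the point x, -y, -z); pixel columns grow to the right and rows downward; lengths in m; the calibration is good to about 2 mm. A picture is of the moment at which its call begins. camera_params takes no time and is no camera call.
- robot.close_job(): hands the job in, once; it reports no verdict.
Trained networks look in the newest picture that a camera, given by its name, has taken for a name from the list of things; names that differ only in an ending like _2 or _b are one class to them, and where a whole thing is asked for, a point or a joint stands for the part that bears it (a point fixed in the world has none). Each returns a list of dicts, best first, with "score" (0 to 1); they miss things now and then, are a little off and sometimes report something else, mostly with a low value. They report only what shows in the picture. A call takes as long as a camera call. They do not tell look-alikes from the thing itself.
- robot.spot_in(camera, target): "centre" ([x, y, z] in m, in the coordinates of the camera as it stood for that picture, good to about 4 mm: the middle of the surface that is visible of it).
The state is a dict: "time": time; "joint_positions": joint angles; "qvel": joint speeds; "joint_torque": joint torques, N m; "tool_pos": TCP position; "ee_rot": TCP orientation; "wrist_force": force on the tool from outside, world axes, zero at the start; "wrist_torque": the same for the moment, N m; "width": finger opening in m.
Only numpy, scipy, OpenCV 4.12 (cv2) and the standard library are available. Lean on these libraries where they do the work, as an engineer would, in place of code of your own. Each camera call takes 0.05 s, during which the arm holds its last target.

## Working session

There is one attempt and no reset: what is moved stays moved. The work goes in short steps, Python scripts to look and compute and a tool call to move; the robot and the scene stay as the last step left them, time stands still between calls to the robot, and variables do not carry over. Pictures are saved under pics/ and viewed, and the job is handed in when it is done.

Besides the shell and the picture viewer there is one more tool, called after "Request:" in YAML: its name, and indented under it one key for each argument. arm_command: Moves the arm, as the interface text tells. Its arguments: {"type":"object","properties":{"series":{"type":"string"}},"required":["series"]}

```bash
ls; mkdir -p pics; python3 - <<'E'
from bench import robot
import cv2
o=robot.get_obs(); print(o); print(robot.tcp_to_grasp)
for n in("scene","top"):
    cv2.imwrite(f"pics/{n}0.png",robot.snapshot(n)); p=robot.camera_params(n); print(n,p)
    for t in["housing_center","spare_center","rack","mat","green_tray","blue_tray","bearing","cup","carton","jar"]:
        import numpy as np
        E=np.array(p["extrinsics"])
        for d in robot.spot_in(n,t)[:3]:
            c=np.array(d["centre"]); print(t,round(d["score"],2),(E[:3,:3]@c+E[:3,3]).round(3))
print(robot.get_obs()["time"])
E
```

```text
pics
{'time': 0.0, 'joint_positions': array([-1.22311149e+00,  8.79496694e-02,  1.37224621e+00, -3.15505329e-05,
        1.68356782e+00, -1.03094709e-01]), 'qvel': array([-0.00208975, -0.00039698, -0.00110824,  0.00077196, -0.00108381,
        0.00011109]), 'joint_torque': array([-1.14040071e-03, -3.40186858e+01, -3.02425611e+01,  7.16410694e-02,
        3.29927285e-02, -1.71984743e-04]), 'tool_pos': array([ 0.23942061, -0.49455451,  0.20431116]), 'ee_rot': array([-1.57060409,  0.00216275, -1.12002009]), 'wrist_force': array([ 0.13976673, -0.11001643, -0.48748792]), 'wrist_torque': array([0.01055635, 0.00176613, 0.00052792]), 'width': 0.09374289631128271}
0.0188
scene {'fx': 446.6880636837649, 'fy': 446.6880636837649, 'cx': 317.8794882002368, 'cy': 233.71668019729967, 'distortion': array([-0.02271719,  0.        ,  0.        ,  0.        ,  0.        ]), 'extrinsics': array([[ 0.6038824 , -0.49465266,  0.62501584,  1.14841017],
       [ 0.79701971,  0.36563205, -0.48070031, -0.58219496],
       [ 0.00925386,  0.78843639,  0.61504668,  0.66567324],
       [ 0.        ,  0.        ,  0
[... 968 characters left out ...]
.36557343e-03,  6.79694528e-02,  9.97672975e-01,
         1.23678568e+00],
       [ 0.00000000e+00,  0.00000000e+00,  0.00000000e+00,
         1.00000000e+00]])}
housing_center 0.89 [ 0.672 -0.383  0.085]
housing_center 0.81 [ 0.512 -0.343  0.06 ]
housing_center 0.75 [ 0.442 -0.492  0.095]
spare_center 0.73 [0.779 0.089 0.045]
spare_center 0.54 [ 0.53  -0.246  0.064]
rack 0.84 [ 0.517 -0.294  0.005]
rack 0.63 [ 0.514 -0.344  0.061]
mat 0.76 [0.515 0.026 0.002]
mat 0.38 [0.779 0.088 0.043]
green_tray 0.88 [0.633 0.254 0.004]
blue_tray 0.88 [0.46  0.28  0.007]
blue_tray 0.44 [0.33  0.286 0.011]
bearing 0.75 [0.455 0.266 0.018]
cup 0.91 [ 0.781 -0.097  0.095]
carton 0.87 [0.778 0.087 0.044]
1.1
```

View pics/scene0.png

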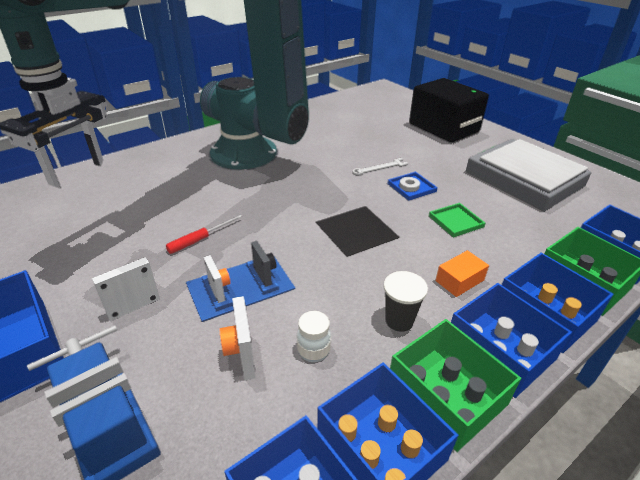

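View pics/top0.png

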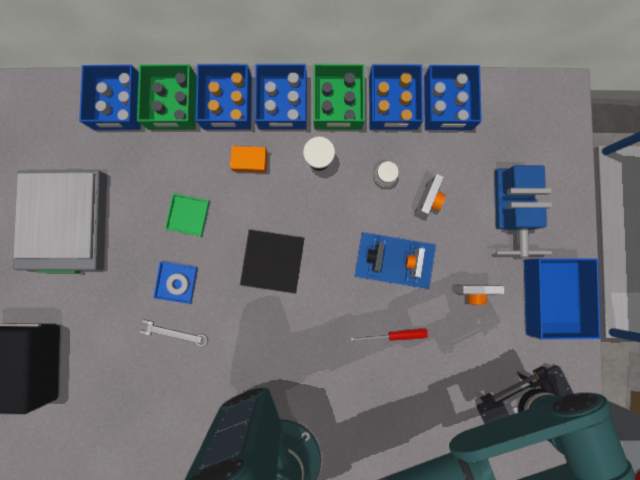

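Candidates with an orange hub (top picture pixels): the plate in the rack (416,262), a larger one at (434,195) and another at (484,293). The one in the rack fits, because it stands in the blue rack and looks smallest. The spare with the black hub is at (376,255). I'll confirm in an enlarged crop.

```bash
python3 - <<'E'
import cv2,numpy as np
t=cv2.imread("pics/top0.png"); s=cv2.imread("pics/scene0.png")
a=cv2.resize(t[170:320,340:520],None,fx=4,fy=4,interpolation=cv2.INTER_CUBIC); cv2.imwrite("pics/c_top.png",a)
b=cv2.resize(s[220:390,90:310],None,fx=3.5,fy=3.5,interpolation=cv2.INTER_CUBIC); cv2.imwrite("pics/c_sc.png",b)
E
```

```text
(no output)
```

View pics/c_top.png

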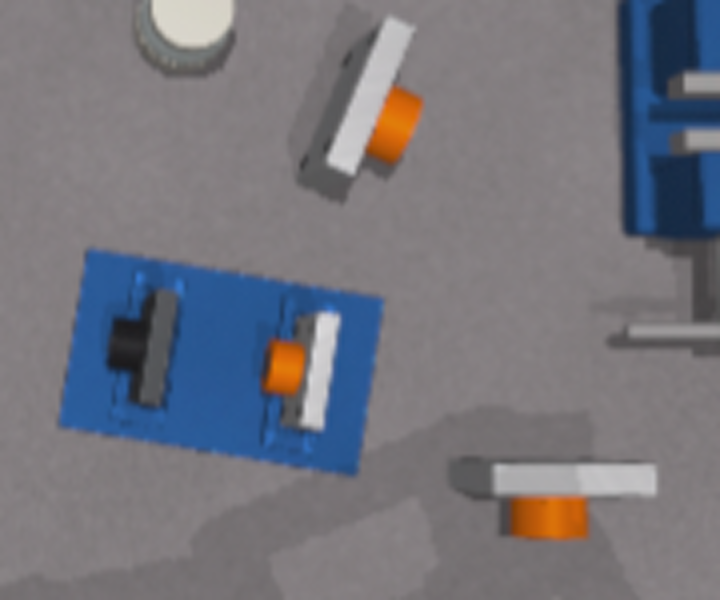

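View pics/c_sc.png

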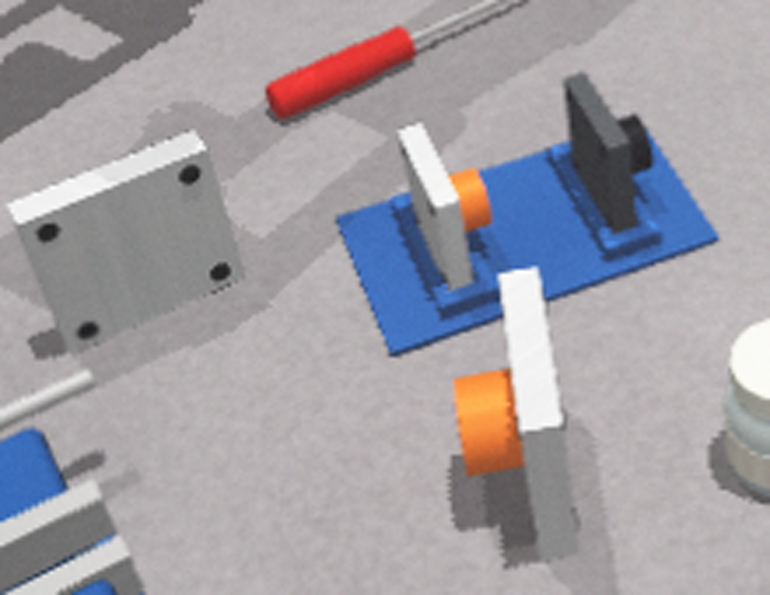

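The in-rack one is clearly the smallest of the three and sits in the blue rack, so it is confirmed. Next I'll measure the poses from the outlines.

```bash
cat > h.py <<'E'
import cv2,numpy as np
from bench import robot
from scipy.spatial.transform import Rotation as Rn
def cam(n):
    p=robot.camera_params(n);K=np.array([[p["fx"],0,p["cx"]],[0,p["fy"],p["cy"]],[0,0,1.]])
    return K,np.array(p["distortion"]),np.array(p["extrinsics"])
def toplane(n,px,z):
    K,D,E=cam(n);u=cv2.undistortPoints(np.array(px,float).reshape(-1,1,2),K,D).reshape(-1,2)
    d=np.c_[u[:,0],-u[:,1],-np.ones(len(u))]@E[:3,:3].T;o=E[:3,3]
    return o+d*((z-o[2])/d[:,2])[:,None]
def proj(n,P):
    K,D,E=cam(n);c=(np.atleast_2d(P)-E[:3,3])@E[:3,:3];c=c*[1,-1,-1]
    return cv2.projectPoints(c.astype(float),np.zeros(3),np.zeros(3),K,D)[0].reshape(-1,2)
def rect(n,img,mask,near,z):
    N,l,st,ce=cv2.connectedComponentsWithStats(mask.astype(np.uint8))
    i=1+np.argmin(np.linalg.norm(ce[1:]-near,axis=1)+1e3*(st[1:,4]<60))
    c=cv2.findContours((l==i).astype(np.uint8),cv2.RETR_EXTERNAL,cv2.CHAIN_APPROX_NONE)[0]
    c=max(c,key=len).reshape(-1,2)
    W=toplane(n,c,z)[:,:2]
    r=cv2.minAreaRect((W*1000).astype(np.float32)); return r,W
E
python3 - <<'E'
from h import *
t=cv2.imread("pics/top0.png");hsv=cv2.cvtColor(t,cv2.COLOR_BGR2HSV);H,S,V=[hsv[...,i].astype(int) for i in range(3)]
blue=(H>95)&(H<125)&(S>120); green=(H>50)&(H<80)&(S>120); black=(V<60)
print("rack",rect("top",t,blue,(395,260),.005)[0])
print("gtray",rect("top",t,green,(188,215),.014)[0]); print("btray",rect("top",t,blue,(176,283),.014)[0])
print("mat",rect("top",t,black,(272,261),.003)[0])
print(toplane("top",np.array([[86,250],[383,298],[357,474],[60,427]])/4+[340,170],.005).round(4))
c=toplane("top",np.array([[315,311],[340,313],[322,430],[300,430]])/4+[339.6,169.6],.077);print(c.round(4),c.mean(0))
c=toplane("top",np.array([[155,290],[179,291],[157,405],[133,402]])/4+[339.6,169.6],.077);print(c.round(4),c.mean(0))
E
```

```text
rack ((517.6575317382812, -300.02606201171875), (198.52662658691406, 117.69903564453125), 80.38784790039062)
gtray ((637.0198364257812, 250.01885986328125), (99.28353881835938, 96.32905578613281), 78.24427032470703)
btray ((458.81634521484375, 277.5923767089844), (100.18185424804688, 97.59749603271484), 81.10543060302734)
mat ((515.2435302734375, 24.905288696289062), (146.61839294433594, 147.0022735595703), 81.63728332519531)
[[ 0.5907 -0.212   0.005 ]
 [ 0.5591 -0.409   0.005 ]
 [ 0.4429 -0.3902  0.005 ]
 [ 0.4738 -0.1944  0.005 ]]
[[ 0.5476 -0.3478  0.077 ]
 [ 0.5463 -0.3635  0.077 ]
 [ 0.4736 -0.3513  0.077 ]
 [ 0.4736 -0.3376  0.077 ]] [ 0.51026343 -0.3500668   0.077     ]
[[ 0.5605 -0.248   0.077 ]
 [ 0.5599 -0.263   0.077 ]
 [ 0.489  -0.2488  0.077 ]
 [ 0.4909 -0.2339  0.077 ]] [ 0.52509731 -0.2484006   0.077     ]
```

```bash
cat >> h.py <<'E'
def rem(tgt,rpy):
    o=robot.get_obs();R0=Rn.from_euler('xyz',o["ee_rot"]);R1=Rn.from_euler('xyz',rpy)
    d=R0.inv().apply(np.array(tgt)-o["tool_pos"]);w=(R0.inv()*R1).as_rotvec()
    print("t",round(o["time"],2),"pos",o["tool_pos"].round(4),"rpy",o["ee_rot"].round(4),"F",o["wrist_force"].round(1),"w",round(o["width"],4))
    print(" turn",w.round(4),"(tool) shift",d.round(4),"| rel world",(np.array(tgt)-o["tool_pos"]).round(4))
def look(n,name,box=None,f=3):
    im=robot.snapshot(n)
    if box: x0,y0,x1,y1=box;im=cv2.resize(im[y0:y1,x0:x1],None,fx=f,fy=f,interpolation=cv2.INTER_CUBIC)
    cv2.imwrite(f"pics/{name}.png",im)
E
python3 - <<'E'
from h import *
c=toplane("scene",np.array([[398,128],[421,124],[458,205],[433,209]])/3.5+[89.6,219.6],.077);print(c.round(4),c.mean(0))
c=toplane("scene",np.array([[337,216],[393,355],[718,238]])/3.5+[89.6,219.6],.005);print(c.round(4),(c[0]+0),(c[1]+c[2])/2)
rem([.511,-.350,.20],[-np.pi/2,0,-.168])
E
```

```text
[[ 0.4718 -0.3515  0.077 ]
 [ 0.4765 -0.3393  0.077 ]
 [ 0.5496 -0.3535  0.077 ]
 [ 0.5444 -0.3658  0.077 ]] [ 0.51057993 -0.35252914  0.077     ]
[[ 0.4416 -0.3887  0.005 ]
 [ 0.5619 -0.4097  0.005 ]
 [ 0.5938 -0.2147  0.005 ]] [ 0.4415788  -0.38869067  0.005     ] [ 0.5778347  -0.31219244  0.005     ]
t 1.1 pos [ 0.2396 -0.4951  0.2055] rpy [-1.5708e+00 -1.0000e-04 -1.1200e+00] F [-0.6 -0.6 -0.1] w 0.0939
 turn [ 0.00e+00 -9.52e-01  1.00e-04] (tool) shift [-0.0124  0.0055  0.3075] | rel world [ 0.2714  0.1451 -0.0055]
```

Request:
arm_command:
  series: "0 -0.12 0 0 0 0 0.094;0 -0.12 0 0 0 0 0.094;0 -0.12 0 0 0 0 0.094;0 -0.12 0 0 0 0 0.094;0 -0.12 0 0 0 0 0.094;0 -0.12 0 0 0 0 0.094;0 -0.12 0 0 0 0 0.094;0 -0.12 0 0 0 0 0.094;0 0 0 0 0 0 0.094"

```text
time: 2.0
tool_pos: [0.2397, -0.4951, 0.2055]
ee_rot: [-1.571, -0.0, -0.121]
wrist_force: [-0.4, -0.1, -0.9]
width: 0.0939
```

```bash
python3 -c "
from h import *
rem([.5105,-.351,.20],[-np.pi/2,0,-.168])"
```

```text
t 2.0 pos [ 0.2397 -0.4951  0.2055] rpy [-1.5709e+00 -1.0000e-04 -1.2110e-01] F [-0.4 -0.1 -0.9] w 0.0939
 turn [0.0001 0.0469 0.0001] (tool) shift [0.2514 0.0055 0.1757] | rel world [ 0.2708  0.1441 -0.0055]
```

Request:
arm_command:
  series: "0 0.024 0 0.0305 0 0.0215 0.094;0 0.023 0 0.0305 0 0.0215 0.094;0 0 0 0.0305 0 0.0215 0.094;0 0 0 0.0305 0 0.0215 0.094;0 0 0 0.0305 0 0.0215 0.094;0 0 0 0.0305 0 0.0215 0.094;0 0 0 0.0305 0 0.0215 0.094;0 0 0 0.0305 0 0.0215 0.094;0 0 0 0 0 0 0.094"

```text
time: 2.9
tool_pos: [0.5187, -0.3644, 0.2046]
ee_rot: [-1.572, -0.001, -0.202]
wrist_force: [-0.6, 0.2, 0.5]
width: 0.094
```

```bash
python3 -c "
from h import *
rem([.5105,-.351,.10],[-np.pi/2,0,-.168])"
```

```text
t 2.9 pos [ 0.5187 -0.3644  0.2046] rpy [-1.572e+00 -6.000e-04 -2.023e-01] F [-0.6  0.2  0.5] w 0.094
 turn [ 0.0012 -0.0343  0.0006] (tool) shift [-0.0107  0.1046  0.0116] | rel world [-0.0082  0.0134 -0.1046]
```

Request:
arm_command:
  series: "0.001 -0.02 0 -0.006 0.02 0.007 0.094;0 -0.01 0 -0.004 0.02 0.004 0.094;0 0 0 0 0.02 0 0.094;0 0 0 0 0.01 0 0.094;0 0 0 0 0 0 0.094;0 0 0 0 0 0 0.094"

```text
time: 3.5
tool_pos: [0.5095, -0.3532, 0.1336]
ee_rot: [-1.574, -0.001, -0.182]
wrist_force: [0.6, 0.9, -0.5]
width: 0.0941
```

```bash
python3 -c "
from h import *
rem([.5105,-.351,.03],[-np.pi/2,0,-.168])
look('top','t1',(330,160,530,310),4);look('scene','s1',(90,150,330,330),3.3)"
```

```text
t 3.5 pos [ 0.5095 -0.3532  0.1336] rpy [-1.5743e+00 -7.0000e-04 -1.8180e-01] F [ 0.6  0.9 -0.5] w 0.0941
 turn [ 0.0035 -0.0138  0.0007] (tool) shift [0.0005 0.1036 0.0027] | rel world [ 0.001   0.0022 -0.1036]
```

View pics/t1.png

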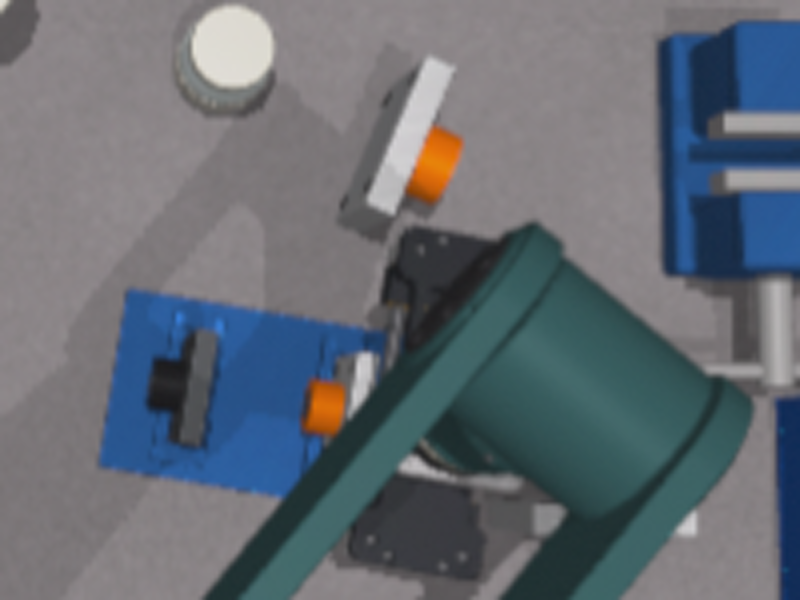

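View pics/s1.png

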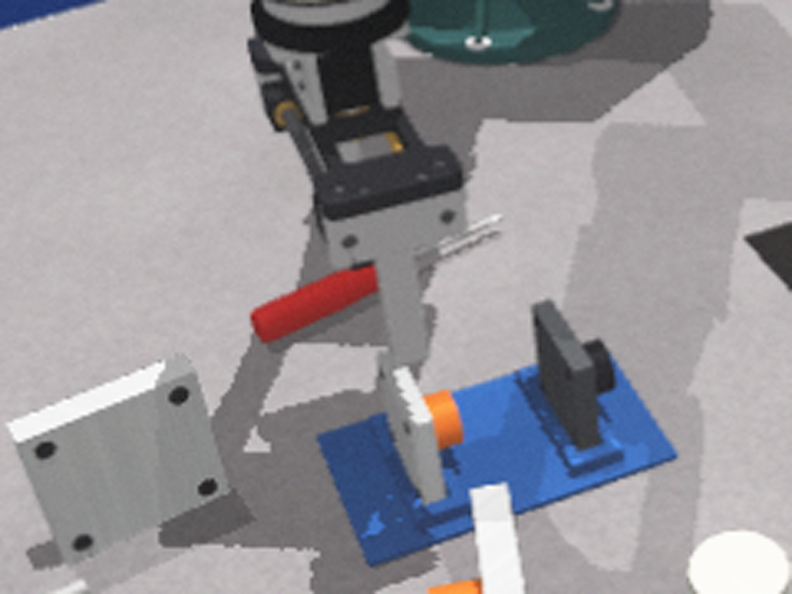

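The hand is above the orange-hubbed plate, with a finger beyond each of its end edges (near finger about (405,330) in the scene crop), and it is clear of the spare. I'll descend.

Request:
arm_command:
  series: "0.003 -0.013 0 0.0005 0.02 0.0025 0.094;0 0 0 0 0.02 0 0.094;0 0 0 0 0.02 0 0.094;0 0 0 0 0.015 0 0.094;0 0 0 0 0.01 0 0.094;0 0 0 0 0.005 0 0.094;0 0 0 0 0 0 0.094;0 0 0 0 0 0 0.094"

```text
time: 4.4
tool_pos: [0.5161, -0.3566, 0.0508]
ee_rot: [-1.581, -0.017, -0.17]
wrist_force: [-0.3, -0.2, -0.4]
width: 0.0941
```

```bash
python3 -c "
from h import *
rem([.5105,-.351,.03],[-np.pi/2,0,-.168])"
```

```text
t 4.4 pos [ 0.5161 -0.3566  0.0508] rpy [-1.5809 -0.0172 -0.1703] F [-0.3 -0.2 -0.4] w 0.0941
 turn [ 0.0101 -0.0024  0.0172] (tool) shift [-0.0068  0.0206  0.0047] | rel world [-0.0056  0.0056 -0.0208]
```

Request:
arm_command:
  series: "0.005 -0.001 0.009 -0.0035 0 0.0025 0.094;0.005 -0.001 0.008 -0.0033 0 0.0022 0.094;0 0 0 0 0 0 0.094;0 0 0 0 0 0 0.094"

```text
time: 4.8
tool_pos: [0.5109, -0.3512, 0.0534]
ee_rot: [-1.572, -0.003, -0.168]
wrist_force: [0.2, -0.8, -0.1]
width: 0.0941
```

```bash
python3 -c "
from h import *
rem([.5105,-.351,.03],[-np.pi/2,0,-.168])"
```

```text
t 4.8 pos [ 0.5109 -0.3512  0.0534] rpy [-1.5723 -0.0027 -0.1682] F [ 0.2 -0.8 -0.1] w 0.0941
 turn [ 0.0015 -0.0002  0.0027] (tool) shift [-0.0005  0.0234  0.0002] | rel world [-0.0004  0.0002 -0.0234]
```

Request:
arm_command:
  series: "0.0015 0 0.0027 0 0.008 0 0.094;0 0 0 0 0.008 0 0.094;0 0 0 0 0.006 0 0.094;0 0 0 0 0 0 0.094;0 0 0 0 0 0 0.094"

```text
time: 5.3
tool_pos: [0.5105, -0.3509, 0.0287]
ee_rot: [-1.57, 0.001, -0.168]
wrist_force: [0.5, -0.3, 1.0]
width: 0.0937
```

```bash
python3 -c "
from h import *
rem([.5105,-.351,.03],[-np.pi/2,0,-.168])"
```

```text
t 5.3 pos [ 0.5105 -0.3509  0.0287] rpy [-1.570e+00  1.400e-03 -1.682e-01] F [ 0.5 -0.3  1. ] w 0.0937
 turn [-0.0008 -0.0002 -0.0014] (tool) shift [-0.     -0.0013 -0.0001] | rel world [-0.     -0.0001  0.0013]
```

Well aligned. I'll close the gripper.

Request:
arm_command:
  series: "0 0 0 0 0 0 0.06;0 0 0 0 0 0 0.06;0 0 0 0 0 0 0.06;0 0 0 0 0 0 0.06;0 0 0 0 0 0 0.06;0 0 0 0 0 0 0.06;0 0 0 0 0 0 0.06;0 0 0 0 0 0 0.06"

```text
time: 6.1
tool_pos: [0.5105, -0.351, 0.0288]
ee_rot: [-1.57, 0.001, -0.168]
wrist_force: [-0.0, -0.3, -0.6]
width: 0.072
```

```bash
python3 -c "
from h import *
rem([.5105,-.351,.10],[-np.pi/2,0,-.168])"
```

```text
t 6.1 pos [ 0.5105 -0.351   0.0288] rpy [-1.5702e+00  1.3000e-03 -1.6820e-01] F [-0.  -0.3 -0.6] w 0.072
 turn [-0.0006 -0.0002 -0.0013] (tool) shift [-0.0001 -0.0712  0.0001] | rel world [-0.      0.      0.0712]
```

Request:
arm_command:
  series: "0 0 0 0 -0.008 0 0.06;0 0 0 0 -0.01 0 0.06;0 0 0 0 -0.01 0 0.06;0 0 0 0 -0.015 0 0.06;0 0 0 0 -0.02 0 0.06;0 0 0 0 -0.02 0 0.06;0 0 0 0 -0.01 0 0.06;0 0 0 0 0 0 0.06;0 0 0 0 0 0 0.06"

```text
time: 7.0
tool_pos: [0.5112, -0.3514, 0.1316]
ee_rot: [-1.572, -0.002, -0.168]
wrist_force: [0.4, 0.1, -1.8]
width: 0.0719
```

```bash
python3 -c "
from h import *
rem([.517,.035,.15],[-np.pi/2,0,-.168])
look('scene','s2',(90,50,390,290),2.6)"
```

```text
t 7.0 pos [ 0.5112 -0.3514  0.1316] rpy [-1.5719 -0.0019 -0.1681] F [ 0.4  0.1 -1.8] w 0.0719
 turn [ 0.0011 -0.0001  0.0019] (tool) shift [-0.0589 -0.0189  0.3819] | rel world [0.0058 0.3864 0.0184]
```

View pics/s2.png

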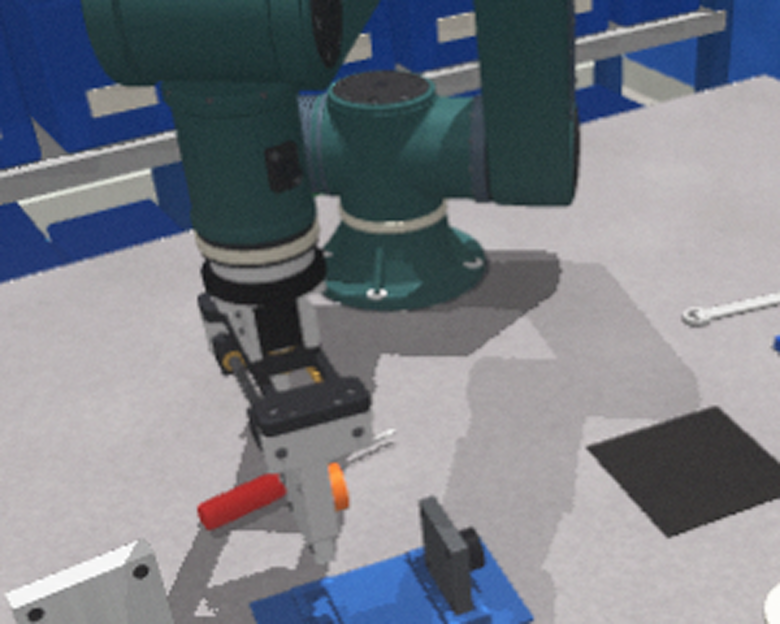

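Request:
arm_command:
  series: "0 0 0 -0.001 -0.01 0.01 0.06;0 0 0 -0.004 -0.01 0.02 0.06;0 0 0 -0.006 0 0.035 0.06;0 0 0 -0.006 0 0.04 0.06;0 0 0 -0.006 0 0.04 0.06;0 0 0 -0.006 0 0.04 0.06;0 0 0 -0.006 0 0.04 0.06;0 0 0 -0.006 0 0.035 0.06;0 0 0 -0.006 0 0.025 0.06;0 0 0 -0.003 0 0.015 0.06;0 0 0 0 0 0 0.06;0 0 0 0 0 0 0.06"

```text
time: 8.25
tool_pos: [0.5046, -0.0196, 0.1545]
ee_rot: [-1.562, 0.004, -0.16]
wrist_force: [0.2, -0.2, -2.3]
width: 0.0721
```

```bash
python3 -c "
from h import *
rem([.519,.047,.10],[-np.pi/2,0,-.168])"
```

```text
t 8.25 pos [ 0.5046 -0.0196  0.1545] rpy [-1.5621  0.0044 -0.16  ] F [ 0.2 -0.2 -2.3] w 0.0721
 turn [-0.0087  0.008  -0.0044] (tool) shift [0.0039 0.0551 0.0675] | rel world [ 0.0144  0.0666 -0.0545]
```

Request:
arm_command:
  series: "-0.008 0.008 -0.004 0.001 0.005 0.012 0.06;0 0 0 0.001 0.01 0.018 0.06;0 0 0 0.001 0.01 0.018 0.06;0 0 0 0.001 0.01 0.01 0.06;0 0 0 0 0.01 0.004 0.06;0 0 0 0 0 0 0.06;0 0 0 0 0 0 0.06"

```text
time: 8.95
tool_pos: [0.519, 0.0375, 0.1085]
ee_rot: [-1.574, -0.001, -0.176]
wrist_force: [0.6, 0.7, -1.4]
width: 0.072
```

```bash
python3 -c "
from h import *
rem([.519,.047,.027],[-np.pi/2,0,-.168])
look('scene','s3',(220,120,460,300),3.3)"
```

```text
t 8.95 pos [0.519  0.0375 0.1085] rpy [-1.5741e+00 -7.0000e-04 -1.7580e-01] F [ 0.6  0.7 -1.4] w 0.072
 turn [ 0.0033 -0.0078  0.0007] (tool) shift [-0.0017  0.0814  0.0096] | rel world [ 0.      0.0095 -0.0815]
```

View pics/s3.png

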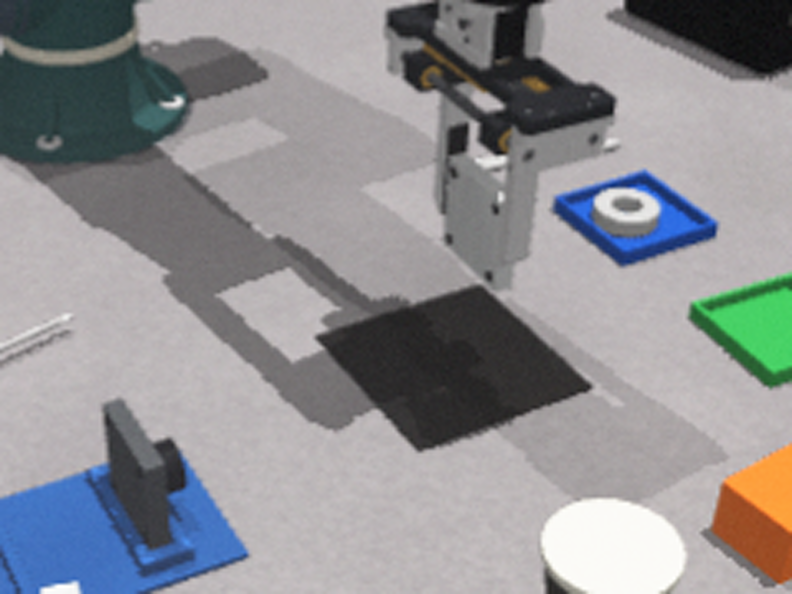

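The plate is held upright with the hub away from the camera, over the mat. I'll lower it in two stages.

Request:
arm_command:
  series: "0.003 -0.007 0.001 -0.001 0.01 0.005 0.06;0 0 0 0 0.015 0.003 0.06;0 0 0 0 0.015 0 0.06;0 0 0 0 0.01 0 0.06;0 0 0 0 0.005 0 0.06;0 0 0 0 0 0 0.06;0 0 0 0 0 0 0.06"

```text
time: 9.7
tool_pos: [0.5208, 0.0443, 0.0522]
ee_rot: [-1.57, -0.004, -0.171]
wrist_force: [-0.5, 0.3, -1.8]
width: 0.0717
```

```bash
python3 -c "
from h import *
rem([.519,.047,.0275],[-np.pi/2,0,-.168])"
```

```text
t 9.7 pos [0.5208 0.0443 0.0522] rpy [-1.57   -0.0038 -0.1711] F [-0.5  0.3 -1.8] w 0.0717
 turn [-0.0008 -0.0031  0.0038] (tool) shift [-0.0023  0.0247  0.0023] | rel world [-0.0018  0.0027 -0.0247]
```

Request:
arm_command:
  series: "-0.0008 -0.003 0.004 -0.002 0.006 0.002 0.06;0 0 0 0 0.006 0 0.06;0 0 0 0 0.004 0 0.06;0 0 0 0 0.002 0 0.06;0 0 0 0 0 0 0.06;0 0 0 0 0 0 0.06"

```text
time: 10.3
tool_pos: [0.5204, 0.0468, 0.0344]
ee_rot: [-1.57, -0.003, -0.168]
wrist_force: [-0.3, 0.2, -2.0]
width: 0.0719
```

```bash
python3 -c "
from h import *
rem([.519,.047,.0275],[-np.pi/2,0,-.168])"
```

```text
t 10.3 pos [0.5204 0.0468 0.0344] rpy [-1.5703 -0.0029 -0.1677] F [-0.3  0.2 -2. ] w 0.0719
 turn [-0.0005  0.0003  0.0029] (tool) shift [-0.0014  0.0069 -0.0001] | rel world [-0.0014  0.0002 -0.0069]
```

Request:
arm_command:
  series: "0 0 0.003 0 0.002 0 0.06;0 0 0 0 0.002 0 0.06;0 0 0 0 0.002 0 0.06;0 0 0 0 0.001 0 0.06;0 0 0 0 0.0005 0 0.06;0 0 0 0 0 0 0.06"

```text
time: 10.9
tool_pos: [0.5209, 0.0468, 0.0268]
ee_rot: [-1.57, -0.001, -0.168]
wrist_force: [-0.6, 0.7, -2.0]
width: 0.0717
```

```bash
python3 -c "
from h import *
rem([.519,.047,.0265],[-np.pi/2,0,-.168])"
```

```text
t 10.9 pos [0.5209 0.0468 0.0268] rpy [-1.5702e+00 -8.0000e-04 -1.6790e-01] F [-0.6  0.7 -2. ] w 0.0717
 turn [-0.0006  0.0001  0.0008] (tool) shift [-0.0019  0.0003 -0.0001] | rel world [-0.0019  0.0002 -0.0003]
```

Request:
arm_command:
  series: "0 0 0 0 0.001 0 0.06;0 0 0 0 0.001 0 0.06;0 0 0 0 0 0 0.06"

```text
time: 11.2
tool_pos: [0.5212, 0.0468, 0.0268]
ee_rot: [-1.57, -0.001, -0.168]
wrist_force: [0.3, 0.9, -2.4]
width: 0.0719
```

```bash
python3 -c "
from h import *
rem([.519,.047,.0265],[-np.pi/2,0,-.168])"
```

```text
t 11.2 pos [0.5212 0.0468 0.0268] rpy [-1.5701e+00 -1.5000e-03 -1.6780e-01] F [ 0.3  0.9 -2.4] w 0.0719
 turn [-0.0007  0.0002  0.0015] (tool) shift [-0.0022  0.0003 -0.0001] | rel world [-0.0022  0.0002 -0.0003]
```

Request:
arm_command:
  series: "0 0 0 0 0.002 0 0.06;0 0 0 0 0.002 0 0.06;0 0 0 0 0.002 0 0.06"

```text
time: 11.5
tool_pos: [0.5214, 0.0468, 0.0267]
ee_rot: [-1.57, -0.002, -0.167]
wrist_force: [-5.1, -0.6, 10.5]
width: 0.0718
```

```bash
python3 -c "
from h import *
rem([.519,.047,.0265],[-np.pi/2,0,-.168])
look('scene','s4',(220,120,460,300),3.3)"
```

```text
t 11.5 pos [0.5214 0.0468 0.0267] rpy [-1.5702 -0.0018 -0.1675] F [-5.1 -0.6 10.5] w 0.0718
 turn [-0.0006  0.0005  0.0018] (tool) shift [-0.0024  0.0002 -0.0002] | rel world [-0.0024  0.0002 -0.0002]
```

View pics/s4.png

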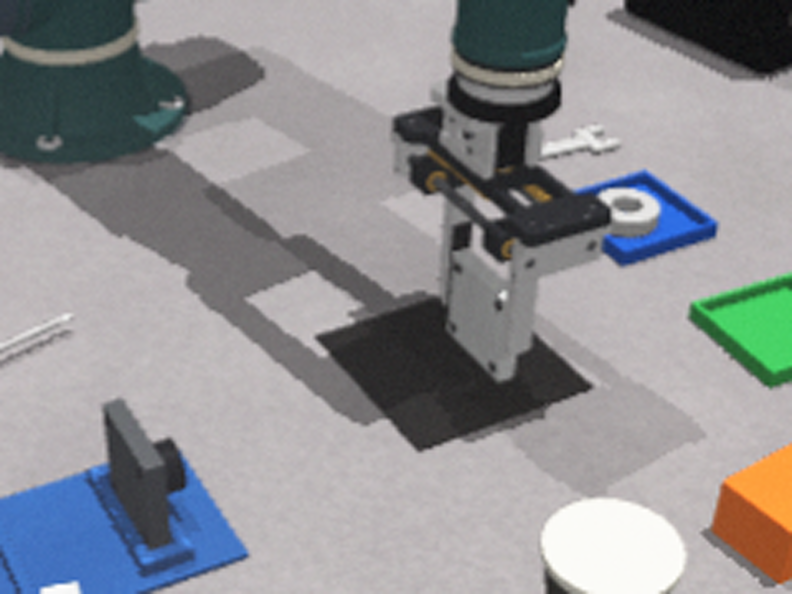

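It is pressing on the mat at about 12 N, upright. I'll ease off with a hold row, then open.

Request:
arm_command:
  series: "0 0 0 0 0 0 0.06;0 0 0 0 0 0 0.06;0 0 0 0 0 0 0.094;0 0 0 0 0 0 0.094;0 0 0 0 0 0 0.094;0 0 0 0 0 0 0.094;0 0 0 0 0 0 0.094;0 0 0 0 0 0 0.094"

```text
time: 12.35
tool_pos: [0.5226, 0.0468, 0.0262]
ee_rot: [-1.57, -0.005, -0.168]
wrist_force: [-0.0, -0.4, -0.7]
width: 0.094
```

```bash
python3 -c "
from h import *
rem([.519,.047,.0265],[-np.pi/2,0,-.168])
look('scene','s5',(220,120,460,300),3.3);look('top','t5',(200,190,340,310),5)"
```

```text
t 12.35 pos [0.5226 0.0468 0.0262] rpy [-1.5697 -0.0046 -0.1676] F [-0.  -0.4 -0.7] w 0.094
 turn [-0.0011  0.0004  0.0046] (tool) shift [-0.0035 -0.0004 -0.0004] | rel world [-0.0036  0.0002  0.0003]
```

View pics/s5.png

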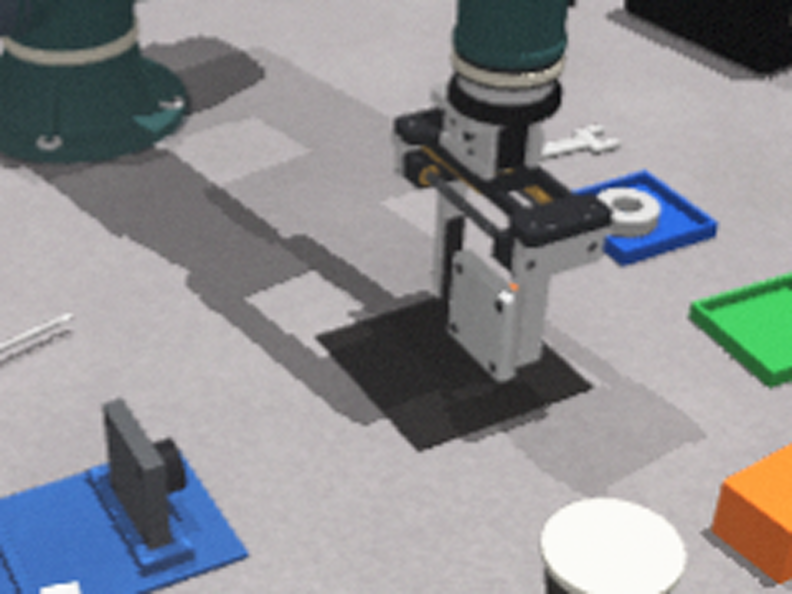

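View pics/t5.png

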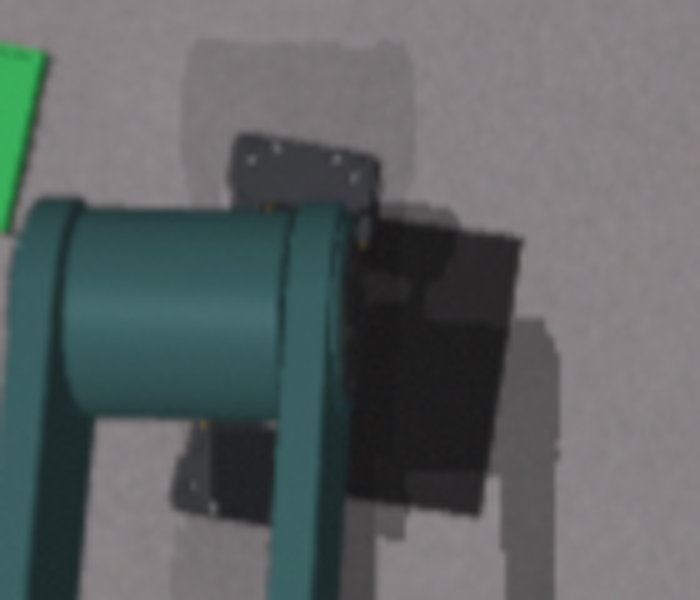

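The plate stands by itself with gaps to both fingers. I'll hold for 0.3 s, then rise.

Request:
arm_command:
  series: "-0.001 0 0.004 -0.002 0 0 0.094;0 0 0 0 0 0 0.094;0 0 0 0 0 0 0.094;0 0 0 0 -0.008 0 0.094;0 0 0 0 -0.01 0 0.094;0 0 0 0 -0.015 0 0.094;0 0 0 0 -0.02 0 0.094;0 0 0 0 -0.015 0 0.094;0 0 0 0 -0.01 0 0.094;0 0 0 0 0 0 0.094;0 0 0 0 0 0 0.094"

```text
time: 13.55
tool_pos: [0.5213, 0.0471, 0.1122]
ee_rot: [-1.57, -0.004, -0.168]
wrist_force: [-0.0, 0.3, -0.2]
width: 0.0941
```

```bash
python3 -c "
from h import *
rem([.521,.047,.12],[-np.pi/2,0,-.168])
look('scene','s6',(220,120,460,300),3.3)"
```

```text
t 13.55 pos [0.5213 0.0471 0.1122] rpy [-1.5702 -0.0044 -0.1675] F [-0.   0.3 -0.2] w 0.0941
 turn [-0.0006  0.0005  0.0044] (tool) shift [-0.0003 -0.0078 -0.0002] | rel world [-0.0003 -0.0001  0.0078]
```

View pics/s6.png

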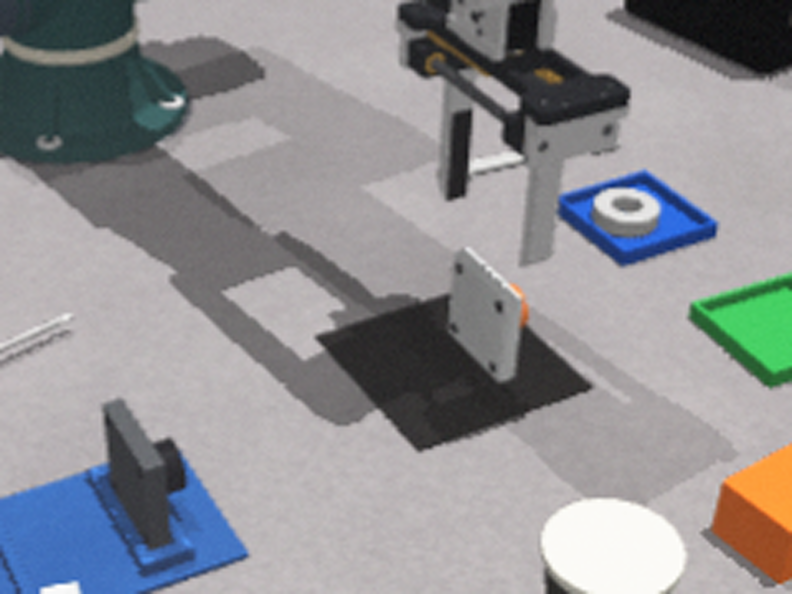

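Standing upright and alone on the mat (plate about (487,315) in the crop, hub to the far side). I'll now move the hand to the hub side and shut the fingers.

Request:
arm_command:
  series: "0 0 0.004 0 0 0.01 0.094;0 0 0 0 0 0.012 0.03;0 0 0 0 0 0.012 0;0 0 0 0 0 0.01 0;0 0 0 0 0 0 0;0 0 0 0 0 0 0;0 0 0 0 0 0 0;0 0 0 0 0 0 0;0 0 0 0 0 0 0;0 0 0 0 0 0 0"

```text
time: 14.6
tool_pos: [0.5272, 0.095, 0.1083]
ee_rot: [-1.572, 0.007, -0.167]
wrist_force: [0.2, -0.6, -0.1]
width: 0.0253
```

```bash
python3 -c "
from h import *
rem([.521+.167*.045,.047+.986*.045,.068],[-np.pi/2,0,-.168])"
```

```text
t 14.6 pos [0.5272 0.095  0.1083] rpy [-1.5716  0.0069 -0.1666] F [ 0.2 -0.6 -0.1] w 0.0253
 turn [ 0.0008  0.0014 -0.0069] (tool) shift [ 0.0022  0.0403 -0.0033] | rel world [ 0.0013 -0.0036 -0.0403]
```

Request:
arm_command:
  series: "0 0.001 -0.007 0.001 0.006 -0.001 0;0 0 0 0 0.01 0 0;0 0 0 0 0.01 0 0;0 0 0 0 0.005 0 0;0 0 0 0 0 0 0;0 0 0 0 0 0 0"

```text
time: 15.2
tool_pos: [0.5271, 0.0929, 0.0733]
ee_rot: [-1.572, 0.001, -0.169]
wrist_force: [-0.9, 0.6, -0.0]
width: 0.0011
```

```bash
python3 -c "
from h import *
rem([.521+.167*.045,.047+.986*.045,.068],[-np.pi/2,0,-.168])"
```

```text
t 15.2 pos [0.5271 0.0929 0.0733] rpy [-1.5723e+00  1.4000e-03 -1.6880e-01] F [-0.9  0.6 -0. ] w 0.0011
 turn [ 0.0015 -0.0008 -0.0014] (tool) shift [ 0.0017  0.0053 -0.0013] | rel world [ 0.0014 -0.0016 -0.0053]
```

Request:
arm_command:
  series: "0.001 0 -0.001 0.001 0.0025 -0.002 0;0 0 0 0 0.002 -0.004 0;0 0 0 0 0 -0.006 0;0 0 0 0 0 -0.006 0;0 0 0 0 0 0 0"

```text
time: 15.7
tool_pos: [0.5256, 0.0734, 0.0694]
ee_rot: [-1.571, -0.001, -0.169]
wrist_force: [-0.4, 0.1, 0.6]
width: 0.0003
```

```bash
python3 -c "
from h import *
rem([.521,.047,.068],[-np.pi/2,0,-.168])
look('scene','s7',(220,120,460,300),3.3)"
```

```text
t 15.7 pos [0.5256 0.0734 0.0694] rpy [-1.5713e+00 -1.4000e-03 -1.6860e-01] F [-0.4  0.1  0.6] w 0.0003
 turn [ 0.0005 -0.0006  0.0014] (tool) shift [-0.0001  0.0014 -0.0268] | rel world [-0.0046 -0.0264 -0.0014]
```

View pics/s7.png

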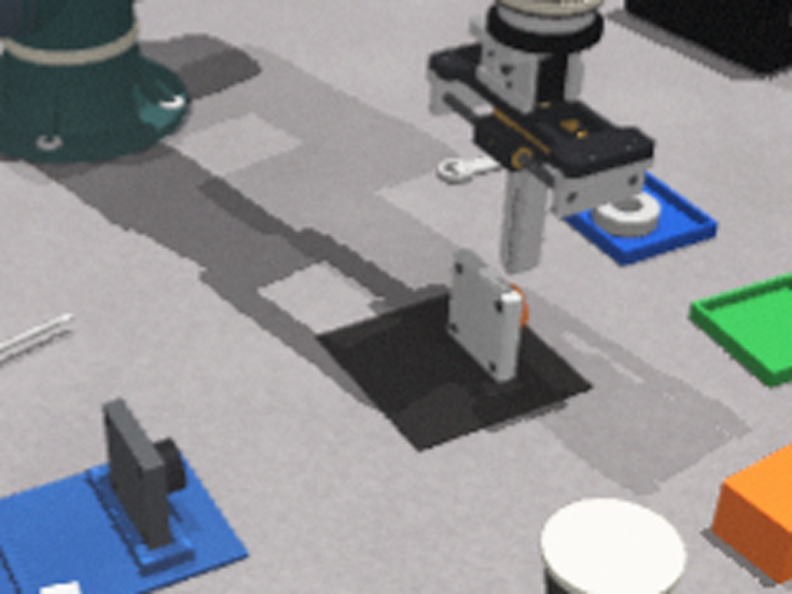

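Request:
arm_command:
  series: "0 0 0 0 0.001 -0.005 0;0 0 0 0 0 -0.006 0;0 0 0 0 0 -0.006 0;0 0 0 0 0 -0.006 0;0 0 0 0 0 -0.005 0;0 0 0 0 0 0 0"

```text
time: 16.35
tool_pos: [0.5208, 0.0434, 0.0688]
ee_rot: [-1.571, -0.003, -0.169]
wrist_force: [0.1, -0.1, -0.6]
width: 0.0007
```

```bash
python3 -c "
from h import *
rem([.521,.047,.068],[-np.pi/2,0,-.168])
look('scene','s8',(220,120,460,300),3.3)"
```

```text
t 16.35 pos [0.5208 0.0434 0.0688] rpy [-1.5708 -0.0025 -0.1689] F [ 0.1 -0.1 -0.6] w 0.0007
 turn [ 0.     -0.0009  0.0025] (tool) shift [-0.0004  0.0008  0.0035] | rel world [ 0.0002  0.0036 -0.0008]
```

View pics/s8.png

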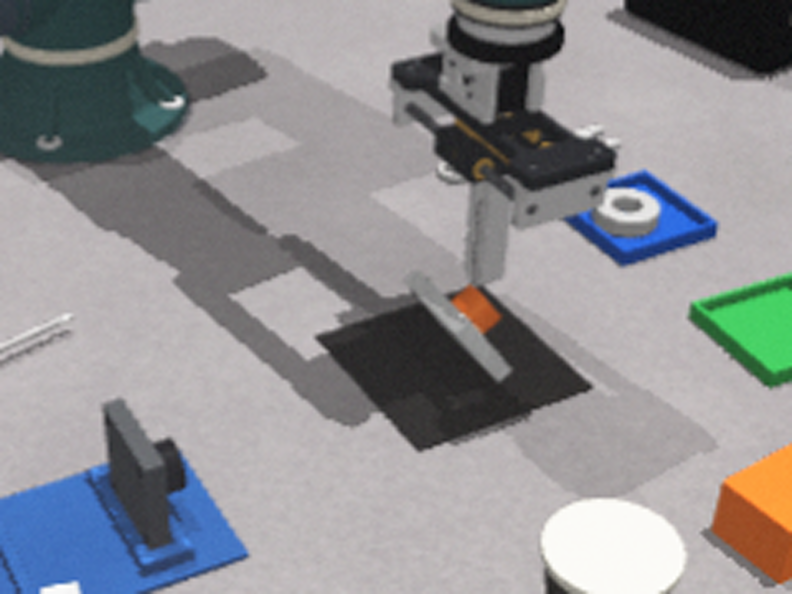

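The plate is mid-fall, clear of the finger and with the hub coming up. I'll hold, then raise the hand.

Request:
arm_command:
  series: "0 0 0 0 0 0 0;0 0 0 0 -0.01 0 0;0 0 0 0 -0.02 0 0;0 0 0 0 -0.03 0 0;0 0 0 0 -0.03 0.02 0.03;0 0 0 0 -0.01 0.03 0.06;0 0 0 0 0 0.03 0.06;0 0 0 0 0 0.03 0.06;0 0 0 0 0 0.01 0.06;0 0 0 0 0 0 0.06"

```text
time: 17.4
tool_pos: [0.5424, 0.1672, 0.1797]
ee_rot: [-1.568, -0.008, -0.168]
wrist_force: [-0.6, -0.2, -0.5]
width: 0.0446
```

```bash
python3 -c "
from h import *
rem([.521,.047,.068],[-np.pi/2,0,-.168])
look('scene','s9',(220,120,460,300),3.3);look('top','t9',(200,190,340,310),5)"
```

```text
t 17.4 pos [0.5424 0.1672 0.1797] rpy [-1.5676 -0.0082 -0.1685] F [-0.6 -0.2 -0.5] w 0.0446
 turn [-0.0032 -0.0005  0.0082] (tool) shift [-0.0019  0.1113 -0.1225] | rel world [-0.0214 -0.1202 -0.1117]
```

View pics/s9.png

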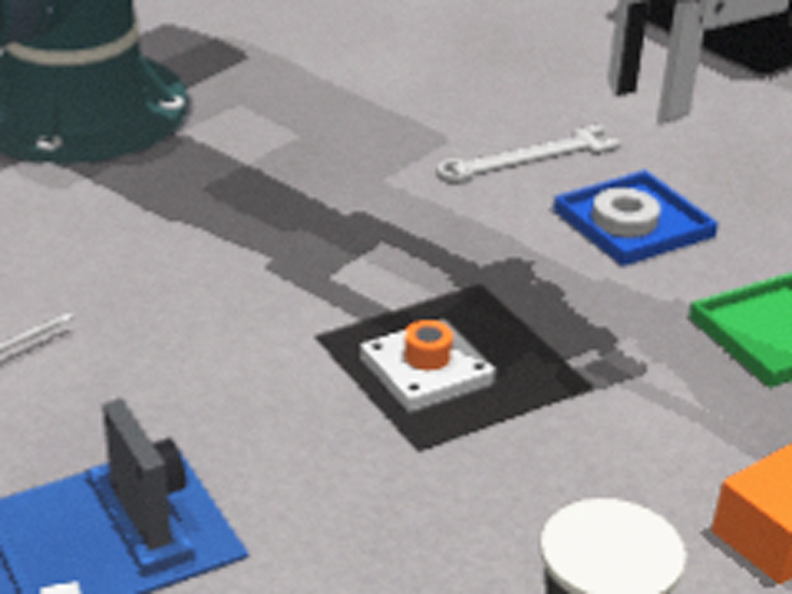

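View pics/t9.png

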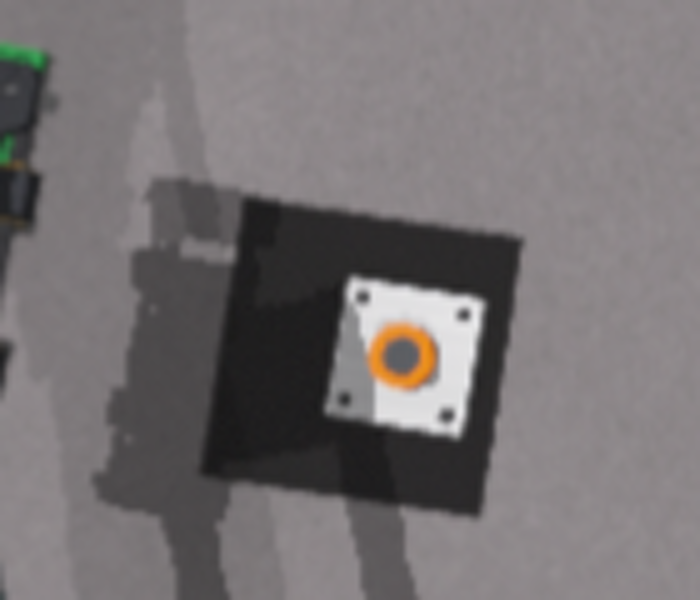

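Flat on its back, hub up (hub ring at (404,355) in the top crop), well inside the mat. Next I'll locate the hub.

```bash
python3 - <<'E'
from h import *
print(toplane("top",np.array([[404,355]])/5+[199.6,189.6],.037))
c=toplane("top",np.array([[349,276],[485,298],[461,438],[325,415]])/5+[199.6,189.6],.017);print(c.round(4),c.mean(0))
d=c[2]-c[1];d2=c[3]-c[0];print(np.arctan2(-(d+d2)[1],-(d+d2)[0]), np.arctan2(*(c[0]-c[1]+c[3]-c[2])[[1,0]]))
print(toplane("scene",np.array([[429,331]])/3.3+[219.65,119.65],.037))
rem([.523,.004,.10],[-np.pi/2,0,-.168])
E
```

```text
[[ 0.51519476 -0.00066392  0.037     ]]
[[ 0.557   0.0303  0.017 ]
 [ 0.5456 -0.041   0.017 ]
 [ 0.4725 -0.0289  0.017 ]
 [ 0.4844  0.0421  0.017 ]] [0.51486839 0.0006421  0.017     ]
-0.16326174420447237 1.408610502326351
[[0.51205397 0.00234172 0.037     ]]
t 17.5 pos [0.5423 0.1657 0.1794] rpy [-1.5681 -0.0078 -0.1705] F [ 0.2 -0.3  0.2] w 0.0532
 turn [-0.0026 -0.0025  0.0078] (tool) shift [ 0.0078  0.0791 -0.1629] | rel world [-0.0193 -0.1617 -0.0794]
```

Request:
arm_command:
  series: "0 0 0.007 0.001 0 -0.02 0.07;0 0 0 0.001 0.01 -0.03 0.07;0 0 0 0.001 0.015 -0.03 0.07;0 0 0 0.001 0.015 -0.03 0.07;0 0 0 0 0.015 -0.025 0.07;0 0 0 0 0.01 -0.015 0.07;0 0 0 0 0 -0.005 0.07;0 0 0 0 0 0 0.07;0 0 0 0 0 0 0.07"

```text
time: 18.4
tool_pos: [0.5152, -0.0034, 0.112]
ee_rot: [-1.572, 0.001, -0.183]
wrist_force: [0.2, -0.4, 0.5]
width: 0.0702
```

```bash
python3 -c "
from h import *
rem([.5145,.001,.0205],[-np.pi/2,0,-.168])"
```

```text
t 18.4 pos [ 0.5152 -0.0034  0.112 ] rpy [-1.5722e+00  1.2000e-03 -1.8270e-01] F [ 0.2 -0.4  0.5] w 0.0702
 turn [ 0.0014 -0.0147 -0.0012] (tool) shift [-0.0014  0.0915  0.0043] | rel world [-0.0007  0.0044 -0.0915]
```

Request:
arm_command:
  series: "0.001 -0.014 -0.001 -0.001 0.01 0.003 0.07;0 0 0 0 0.012 0.001 0.07;0 0 0 0 0.012 0 0.07;0 0 0 0 0.01 0 0.07;0 0 0 0 0.005 0 0.07;0 0 0 0 0 0 0.07;0 0 0 0 0 0 0.07"

```text
time: 19.1
tool_pos: [0.5153, 0.0041, 0.0588]
ee_rot: [-1.57, 0.0, -0.163]
wrist_force: [-0.2, 0.9, 0.0]
width: 0.0699
```

```bash
python3 -c "
from h import *
rem([.5145,.001,.0205],[-np.pi/2,0,-.168])
look('scene','s10',(270,150,430,270),5)"
```

```text
t 19.1 pos [0.5153 0.0041 0.0588] rpy [-1.5704e+00  1.0000e-04 -1.6250e-01] F [-0.2  0.9  0. ] w 0.0699
 turn [-0.0004  0.0055 -0.0001] (tool) shift [-0.0003  0.0383 -0.0032] | rel world [-0.0008 -0.0031 -0.0383]
```

View pics/s10.png

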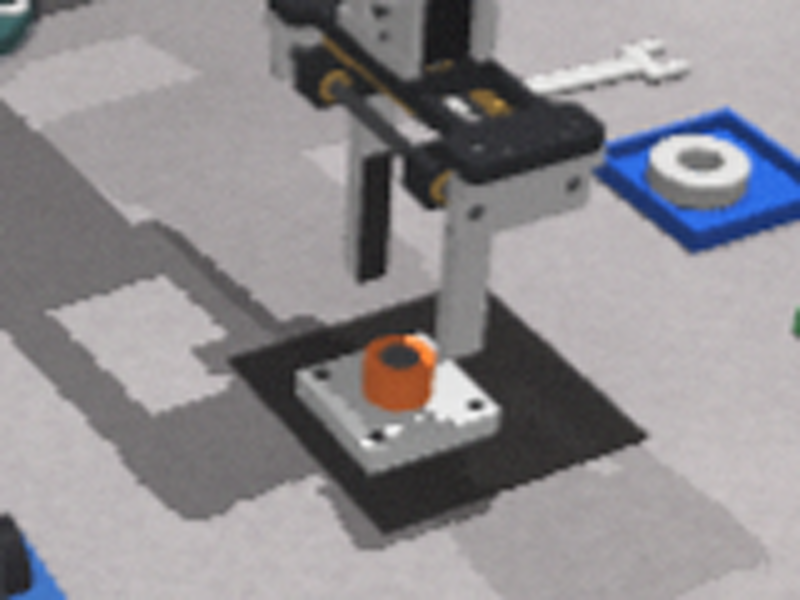

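The open fingers straddle the hub with room on either side; the tips are at about (370,275) and (460,350). I'll descend to z ≈ 0.0205.

Request:
arm_command:
  series: "0 0.005 0 0 0.008 -0.003 0.07;0 0 0 0 0.01 0 0.07;0 0 0 0 0.008 0 0.07;0 0 0 0 0.004 0 0.07;0 0 0 0 0 0 0.07;0 0 0 0 0 0 0.07"

```text
time: 19.75
tool_pos: [0.5154, 0.0004, 0.027]
ee_rot: [-1.57, -0.002, -0.169]
wrist_force: [0.2, -0.2, 0.8]
width: 0.0702
```

```bash
python3 -c "
from h import *
rem([.5145,.001,.0205],[-np.pi/2,0,-.168])"
```

```text
t 19.75 pos [5.154e-01 4.000e-04 2.700e-02] rpy [-1.5704 -0.0016 -0.1687] F [ 0.2 -0.2  0.8] w 0.0702
 turn [-0.0004 -0.0007  0.0016] (tool) shift [-0.001   0.0065  0.0004] | rel world [-0.0009  0.0006 -0.0065]
```

Request:
arm_command:
  series: "0 0 0.001 -0.001 0.003 0 0.07;0 0 0 0 0.002 0 0.07;0 0 0 0 0 0 0.07;0 0 0 0 0 0 0.02;0 0 0 0 0 0 0.02;0 0 0 0 0 0 0.02;0 0 0 0 0 0 0.02;0 0 0 0 0 0 0.02;0 0 0 0 0 0 0.02;0 0 0 0 0 0 0.02;0 0 0 0 0 0 0.02"

```text
time: 20.85
tool_pos: [0.5152, 0.0006, 0.0228]
ee_rot: [-1.57, -0.003, -0.168]
wrist_force: [0.5, -0.0, 0.4]
width: 0.0334
```

```bash
python3 -c "
from h import *
rem([.5145,.001,.09],[-np.pi/2,0,-.168])"
```

```text
t 20.85 pos [0.5152 0.0006 0.0228] rpy [-1.5702 -0.0028 -0.1685] F [ 0.5 -0.   0.4] w 0.0334
 turn [-0.0006 -0.0005  0.0028] (tool) shift [-0.0006 -0.0672  0.0003] | rel world [-0.0007  0.0004  0.0672]
```

Request:
arm_command:
  series: "0 0 0 0 -0.006 0 0.02;0 0 0 0 -0.01 0 0.02;0 0 0 0 -0.015 0 0.02;0 0 0 0 -0.02 0 0.02;0 0 0 0 -0.015 0 0.02;0 0 0 0 -0.005 0 0.02;0 0 0 0 0 0 0.02;0 0 0 0 0 0 0.02"

```text
time: 21.65
tool_pos: [0.5136, 0.0008, 0.0973]
ee_rot: [-1.57, 0.0, -0.168]
wrist_force: [0.5, 0.4, -2.2]
width: 0.0336
```

```bash
python3 - <<'E'
from h import *
look('scene','s11',(250,130,450,280),4);im=robot.snapshot('top');cv2.imwrite('pics/t11.png',cv2.resize(im[150:310,110:340],None,fx=3.3,fy=3.3,interpolation=cv2.INTER_CUBIC))
rem([.637,.251,.09],[-np.pi/2,0,-.20])
hs=cv2.cvtColor(robot.snapshot('scene'),cv2.COLOR_BGR2HSV).astype(int)
g=(hs[...,0]>50)&(hs[...,0]<80)&(hs[...,1]>120)
print(rect('scene',None,g,(457,220),.007)[0])
t=cv2.imread("pics/top0.png");hs=cv2.cvtColor(t,cv2.COLOR_BGR2HSV).astype(int)
g=(hs[...,0]>50)&(hs[...,0]<80)&(hs[...,1]>120)
print(rect("top",t,g,(188,215),.010)[0])
E
```

```text
t 21.75 pos [0.5133 0.0008 0.0968] rpy [-1.5704e+00  1.5000e-03 -1.6850e-01] F [-0.1  0.6 -2. ] w 0.0332
 turn [-0.0004  0.0315 -0.0015] (tool) shift [0.08   0.0068 0.2674] | rel world [ 0.1237  0.2502 -0.0068]
((637.5536499023438, 250.85650634765625), (110.6439208984375, 109.20963287353516), 78.25676727294922)
((637.519775390625, 251.19754028320312), (99.60831451416016, 96.64414978027344), 78.24431610107422)
```

View pics/s11.png

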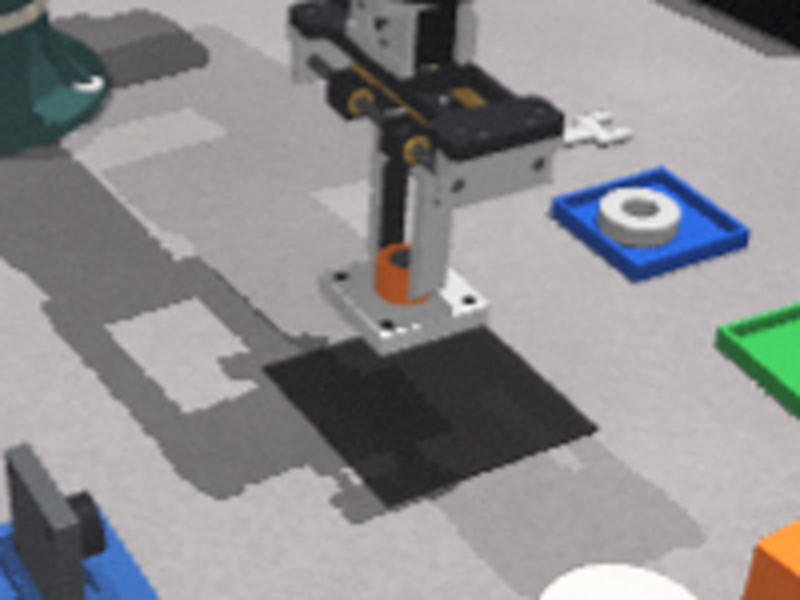

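View pics/t11.png

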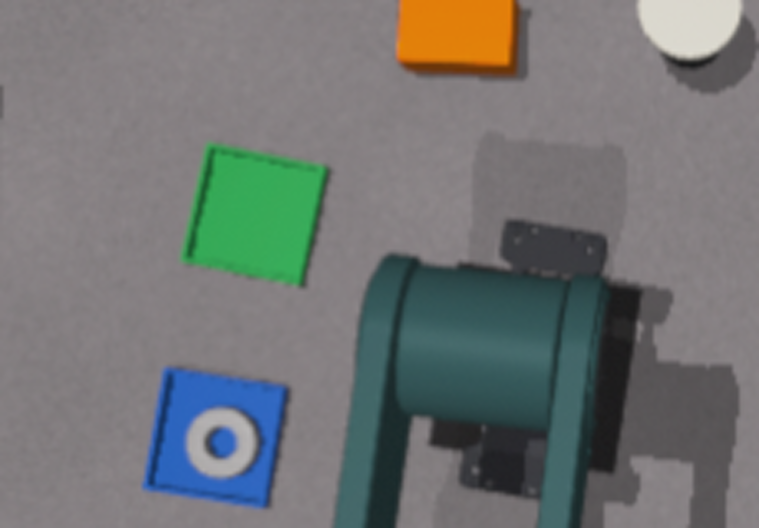

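The housing hangs level, held by its hub. The green tray is empty and centred at (0.637, 0.251) by both cameras. I'll move across.

Request:
arm_command:
  series: "0 0.03 0 0.005 0 0.012 0.02;0 0 0 0.008 0 0.022 0.02;0 0 0 0.009 0 0.03 0.02;0 0 0 0.009 0 0.03 0.02;0 0 0 0.009 0 0.03 0.02;0 0 0 0.009 0 0.03 0.02;0 0 0 0.009 0 0.03 0.02;0 0 0 0.007 0 0.025 0.02;0 0 0 0.005 0 0.015 0.02;0 0 0 0 0 0 0.02;0 0 0 0 0 0 0.02"

```text
time: 22.9
tool_pos: [0.6243, 0.2128, 0.0822]
ee_rot: [-1.579, 0.021, -0.202]
wrist_force: [-0.6, -0.1, -1.4]
width: 0.0332
```

```bash
python3 -c "
from h import *
rem([.637,.251,.065],[-np.pi/2,0,-.2])"
```

```text
t 22.9 pos [0.6243 0.2128 0.0822] rpy [-1.5789  0.0215 -0.2025] F [-0.6 -0.1 -1.4] w 0.0332
 turn [ 0.0081 -0.0024 -0.0215] (tool) shift [0.0051 0.0168 0.0401] | rel world [ 0.0127  0.0382 -0.0172]
```

Request:
arm_command:
  series: "0.004 0 -0.01 0.002 0 0.01 0.02;0.004 0 -0.01 0.002 0 0.012 0.02;0 0 0 0.001 0 0.01 0.02;0 0 0 0 0 0.005 0.02;0 0 0 0 0 0 0.02;0 0 0 0 0 0 0.02"

```text
time: 23.5
tool_pos: [0.6365, 0.2483, 0.0817]
ee_rot: [-1.571, 0.001, -0.205]
wrist_force: [-0.7, -0.4, -2.7]
width: 0.0332
```

```bash
python3 -c "
from h import *
rem([.637,.251,.065],[-np.pi/2,0,-.2])"
```

```text
t 23.5 pos [0.6365 0.2483 0.0817] rpy [-1.5715e+00  1.1000e-03 -2.0510e-01] F [-0.7 -0.4 -2.7] w 0.0332
 turn [ 0.0007 -0.0051 -0.0011] (tool) shift [-0.      0.0167  0.0027] | rel world [ 0.0005  0.0027 -0.0167]
```

Request:
arm_command:
  series: "0.0005 0 -0.001 0 0.008 0.0025 0.02;0 0 0 0 0.01 0 0.02;0 0 0 0 0.01 0 0.02;0 0 0 0 0.005 0 0.02;0 0 0 0 0 0 0.02;0 0 0 0 0 0 0.02"

```text
time: 24.1
tool_pos: [0.636, 0.2495, 0.0441]
ee_rot: [-1.573, 0.003, -0.206]
wrist_force: [0.1, -0.3, -2.3]
width: 0.0332
```

```bash
python3 -c "
from h import *
rem([.637,.251,.0238],[-np.pi/2,0,-.2])
look('scene','s12',(370,120,530,240),5)"
```

```text
t 24.1 pos [0.636  0.2495 0.0441] rpy [-1.573   0.0027 -0.2063] F [ 0.1 -0.3 -2.3] w 0.0332
 turn [ 0.0022 -0.0063 -0.0027] (tool) shift [0.0007 0.0203 0.0017] | rel world [ 0.001   0.0015 -0.0203]
```

View pics/s12.png

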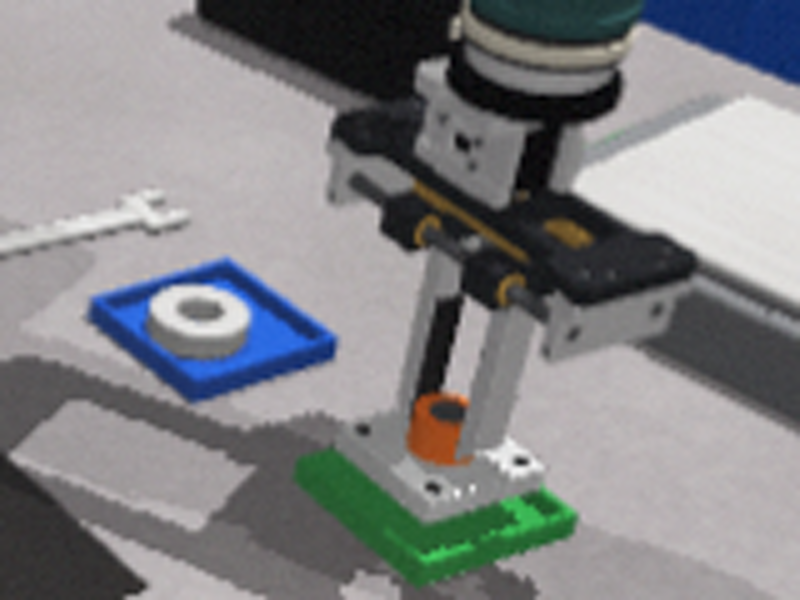

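The plate is centred over the tray and about 20 mm above its floor. I'll lower it gently.

Request:
arm_command:
  series: "0.002 -0.005 -0.002 0.0005 0.005 0.001 0.02;0 0 0 0 0.005 0 0.02;0 0 0 0 0.004 0 0.02;0 0 0 0 0.002 0 0.02;0 0 0 0 0 0 0.02;0 0 0 0 0 0 0.02"

```text
time: 24.75
tool_pos: [0.6375, 0.2506, 0.0279]
ee_rot: [-1.57, -0.001, -0.201]
wrist_force: [0.0, 0.3, -2.4]
width: 0.0331
```

```bash
python3 -c "
from h import *
rem([.637,.251,.0238],[-np.pi/2,0,-.2])"
```

```text
t 24.75 pos [0.6375 0.2506 0.0279] rpy [-1.5698e+00 -1.4000e-03 -2.0090e-01] F [ 0.   0.3 -2.4] w 0.0331
 turn [-0.001  -0.0009  0.0014] (tool) shift [-0.0006  0.0041  0.0002] | rel world [-0.0005  0.0004 -0.0041]
```

Request:
arm_command:
  series: "-0.001 0 0.001 0 0.0015 0 0.02;0 0 0 0 0.0015 0 0.02;0 0 0 0 0.0015 0 0.02;0 0 0 0 0.001 0 0.02;0 0 0 0 0.001 0 0.02;0 0 0 0 0 0 0.02"

```text
time: 25.35
tool_pos: [0.6382, 0.2509, 0.0239]
ee_rot: [-1.57, -0.003, -0.201]
wrist_force: [-0.2, 0.3, -2.0]
width: 0.0338
```

```bash
python3 -c "
from h import *
rem([.637,.251,.0238],[-np.pi/2,0,-.2])"
```

```text
t 25.35 pos [0.6382 0.2509 0.0239] rpy [-1.5697 -0.0026 -0.2008] F [-0.2  0.3 -2. ] w 0.0338
 turn [-0.0011 -0.0008  0.0026] (tool) shift [-0.0012  0.0001 -0.0002] | rel world [-0.0012  0.0001 -0.0001]
```

Request:
arm_command:
  series: "0 0 0 0 0.0018 0 0.02;0 0 0 0 0.0018 0 0.02;0 0 0 0 0.0018 0 0.02"

```text
time: 25.65
tool_pos: [0.6384, 0.251, 0.0238]
ee_rot: [-1.569, -0.004, -0.201]
wrist_force: [-3.7, -1.0, 6.5]
width: 0.0333
```

```bash
python3 -c "
from h import *
rem([.637,.251,.0238],[-np.pi/2,0,-.2])"
```

```text
t 25.65 pos [0.6384 0.251  0.0238] rpy [-1.5691 -0.0039 -0.2007] F [-3.7 -1.   6.5] w 0.0333
 turn [-0.0017 -0.0007  0.0039] (tool) shift [-0.0013  0.     -0.0002] | rel world [-0.0014  0.     -0.    ]
```

Contact force shows it is on the tray floor. I'll release and rise.

Request:
arm_command:
  series: "0 0 0 0 0 0 0.02;0 0 0 0 0 0 0.06;0 0 0 0 0 0 0.06;0 0 0 0 0 0 0.06;0 0 0 0 0 0 0.06;0 0 0 0 -0.005 0 0.06;0 0 0 0 -0.01 0 0.06;0 0 0 0 -0.02 0 0.06;0 0 0 0 -0.03 0 0.06;0 0 0 0 -0.03 0 0.06;0 0 0 0 -0.03 -0.03 0.06;0 0 0 0 -0.01 -0.04 0.06"

```text
time: 26.85
tool_pos: [0.6237, 0.1852, 0.1636]
ee_rot: [-1.568, -0.004, -0.194]
wrist_force: [1.0, -1.2, 0.3]
width: 0.0602
```

Request:
arm_command:
  series: "0 0 0 0 0 -0.04 0.06;0 0 0 0 0 -0.04 0.06;0 0 0 0 0 -0.03 0.06;0 0 0 0 0 -0.01 0.06;0 0 0 0 0 0 0.06;0 0 0 0 0 0 0.06"

```text
time: 27.45
tool_pos: [0.6025, 0.0612, 0.175]
ee_rot: [-1.563, -0.021, -0.197]
wrist_force: [0.6, 0.4, -0.3]
width: 0.0601
```

```bash
python3 - <<'E'
from h import *
look('scene','s13',(200,120,520,340),2.4);look('top','t13',(120,180,260,300),5)
rem([.637,.251,.0238],[-np.pi/2,0,-.2])
for n in('scene','top'):
  E=cam(n)[2]
  for t in('housing_center','spare_center','bearing'):
    for d in robot.spot_in(n,t)[:4]: print(n,t,round(d['score'],2),(E[:3,:3]@d['centre']+E[:3,3]).round(3))
E
```

```text
t 27.55 pos [0.6025 0.0618 0.1747] rpy [-1.5639 -0.0206 -0.1959] F [-0.2  0.1 -0.1] w 0.0596
 turn [-0.007   0.0041  0.0206] (tool) shift [-0.0061  0.1521  0.1913] | rel world [ 0.0345  0.1892 -0.1509]
scene housing_center 0.92 [ 0.691 -0.399  0.072]
scene housing_center 0.9 [ 0.454 -0.505  0.062]
scene housing_center 0.89 [0.645 0.236 0.015]
scene housing_center 0.69 [0.476 0.267 0.009]
scene spare_center 0.62 [ 0.541 -0.261  0.054]
scene bearing 0.72 [0.466 0.247 0.019]
top housing_center 0.79 [ 0.441 -0.488  0.094]
top housing_center 0.71 [ 0.671 -0.38   0.085]
top spare_center 0.78 [ 0.529 -0.244  0.067]
```

View pics/s13.png

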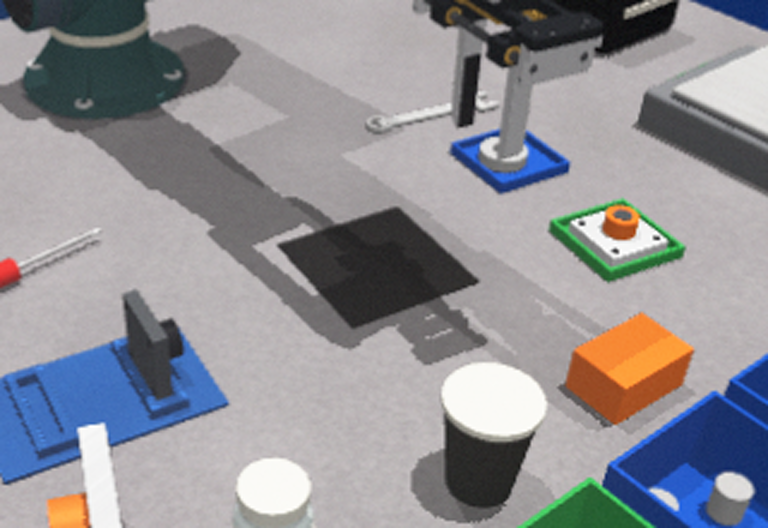

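View pics/t13.png

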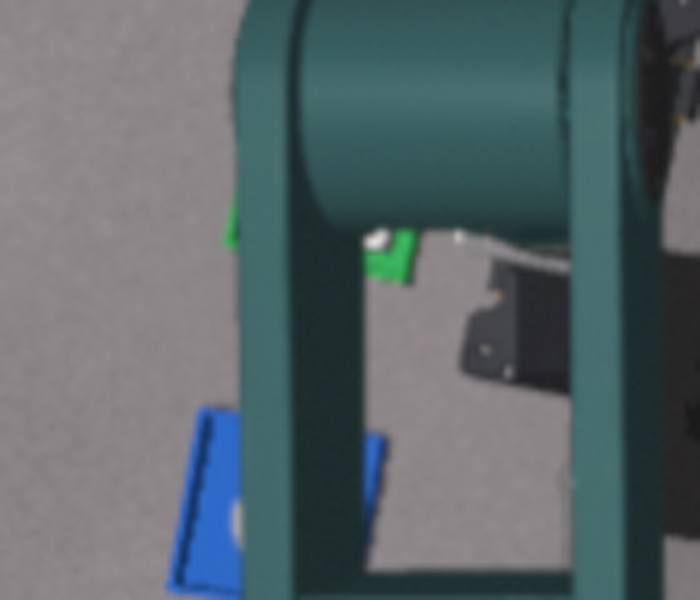

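The housing lies flat in the green tray, hub up. I'll check its centring numerically, then hand in.

```bash
python3 - <<'E'
from h import *
print(toplane("scene",np.array([[622,214]])/2.4+[199.6,119.6],.038))
im=robot.snapshot('scene');hs=cv2.cvtColor(im,cv2.COLOR_BGR2HSV).astype(int)
w=(hs[...,1]<40)&(hs[...,2]>150);
c=toplane("scene",np.array([[571,225],[618,205],[668,237],[611,263]])/2.4+[199.6,119.6],.018);print(c.round(3),((c[0]+c[2])/2+(c[1]+c[3])/2)/2)
print(robot.get_obs()["qvel"].round(3),robot.get_obs()["time"])
robot.close_job()
E
```

```text
[[0.63808006 0.25010376 0.038     ]]
[[0.603 0.217 0.018]
 [0.608 0.287 0.018]
 [0.677 0.282 0.018]
 [0.671 0.198 0.018]] [0.639883   0.24593071 0.018     ]
[-0.006 -0.004  0.003  0.001 -0.     0.001] 27.9
the job is handed in; nothing more can be done
```

I finished all three stages and handed the job in at 27.9 s of the 64 s allowed; it reports no verdict.

- **Standing:** I took the small orange-hubbed housing from the rack by its side edges, stood it on the mat and let go. The picture afterwards showed it upright and free of the fingers.
- **Tipping:** I pushed it over from the hub side with the shut fingers. It came to rest flat on the mat, hub up, with the hand well clear.
- **Tray:** I picked it up by the hub, lowered it onto the floor of the green tray until the wrist force showed contact, released it and moved the hand away.

**Last checks:**
- **Housing:** it lies flat inside the tray rims, hub up. The hub centre measures (0.638, 0.250) against the tray centre at (0.637, 0.251), about 1–2 mm off. A rougher estimate from plate corners read by eye gave about 6 mm off, still well inside the 16 mm limit.
- **Spare:** both networks and the picture show it standing in its slot, where it was at the start.
- **Bearing ring:** it looks unmoved in the picture. The scene network put it at (0.466, 0.247), about 2 cm from the first top-camera reading of (0.455, 0.266). A finger half hid it in that picture, and I never reached near it.
- **Not confirmed from above:** the arm blocked the top camera's view of both trays, so the final checks rest on the scene camera alone. I did not measure the cup, carton, jar, screwdriver or wrench again, but the hand never went near them.

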